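# Pack the relay kit and snap the case shut

## Robot

A 6-joint arm with a two-finger parallel gripper is mounted at the origin on a cart in front of the work surface, level with it; the furniture and walls round the work are solid. World frame = base frame: x ahead of the robot, y to its left, z up, the work surface at z = 0. Lengths are in m, angles in rad, forces in N, time in s.
With the tool pointing down it reaches from about 0.375 to 0.9 m from the base axis. Payload 3.1 kg.
Tool frame: the origin (TCP) lies at the very end of the fingers, on their centre line; the grasp point (between the pads) lies 19 mm behind it; z points along the fingers, y is the line along which they close (so a half turn about z gives the same grasp; the last joint's range is limited). The gripper opens to 85 mm and grips with 20 to 120 N. Pads are 22 mm wide; open, the fingers measure 114 mm over their backs; the gripper's body (76 mm by 85 mm) begins 54 mm behind the grasp point. The pads swing forward as they close: fully open they stand 13 mm farther back than shut.
Start: joints at [1.129, 0.527, 1.433, -0, 1.181, -0.178], TCP at [0.163, 0.603, 0.231] pointing down, gripper open.
Joint ranges: [-3.08, 3.08], [-0.75, 2.2], [0.22, 2.44], [-1.43, 4.57], [0, 2.65], [-2.85, 2.85]. Speed limits (rad/s): [2.79, 2.79, 3.14, 3.14, 3.14, 3.14].

## Interface

Orientations are given as a rotation vector (axis times angle).
In Python, from workcell import bot, optics, sign_off gives the robot as it stands.
- The arm moves only by the shell command python3 -m pendant 'ROWS' [FORCE]. ROWS is JSON, a list that holds one entry, the list of rows, each a list of 7 numbers: the shift along the tool's x, y, z normalised to -1 to 1, where 1 is 0.1 m, then the turn, a rotation vector about the tool's x, y, z normalised to -1 to 1, where 1 is 120 degrees, then the opening, from -1 (shut) to 1 (fully open). In form: [[[dx, dy, dz, rx, ry, rz, claw], ...]]. A call has 1 to 8 rows; each row shifts and turns the commanded pose from where the row before left it, along the tool's axes as they then stand; what a row does not reach is not made up. A row lasts 1/12 s, in which the tool goes at most 41.7 mm and 7.16 degrees, less where a joint would pass 70% of its speed; a pose out of reach is approached as far as the arm can. A call with a number of a shift or a turn outside -1 to 1 is refused whole. A call with a gripper value outside its range is refused whole. The fingers move at their own pace and stop on an object; FORCE is the grip in N (left out, the last holds). Time passes only in rows, so rows that do not move let the fingers close. It gives the time, the measured TCP pose, the force, the opening and the grip force at its end, in the units of the state.
- bot.get_state(): the state, without advancing time (a new reading comes with each control period).
- optics.get_image(name): name is "scene" or "top"; returns (picture, depth): 420x560x3 uint8, red, green, blue; 420x560 float32, m along the optical axis (not along the pixel's ray), 0 where there is no reading.
- optics.camera_model(name): a dict with "mtx" (3x3 intrinsics, pixels), "rvec" (rotation vector, rad) and "tvec" (3), from world to camera coordinates, as OpenCV has them. Camera axes: x right, y down, z forward; pixel columns grow to the right and rows downward; lengths in m; the calibration is good to about 2 mm. A picture is of the moment at which its call begins. camera_model takes no time and is no camera call.
- sign_off(): hands the job in; it is judged then, once.
The state is a dict: "t": time; "joint_positions": joint angles; "dq": joint speeds; "effort": joint torques, N m; "tcp_pos": TCP position; "ee_rot": TCP orientation; "force": force on the tool from outside, world axes, zero at the start; "moment": the same for the moment, N m; "opening": finger opening in m; "grasp_force": force on a finger pad.
Only numpy, scipy, OpenCV 4.12 (cv2) and the standard library are available. Lean on these libraries where they do the work, as an engineer would, in place of code of your own. Each camera call takes 0.05 s, during which the arm holds its last target. There are 200 camera calls.

## Task

Pack the spare-parts kit: put the flat white relay module and the small black dongle into the open grey case, then put the grey cover on it and press it down until the spring clips at both ends have snapped over it and it sits flush. Stop pressing once it clicks, so that the clips and cover are not overloaded, and leave the other things on the bench where they are.

Things in the scene. Friction and masses are not known exactly. Their poses are not given: they have to be found in the camera images.
- case_mouth (a point): Open grey plastic case, fixed to the bench, 90 (its x) x 124 (its y) x 45 mm high; walls and floor 4 mm, so 82 x 116 x 41 mm inside. This point: centre of its mouth, level with the rim, 45 mm over the bench; z up, y along the long side. In the middle of each short end stands a black spring clip, 34 mm wide, rising to 63 mm over the bench.
- clip_a (a joint): Lean of the spring clip at the case's +y end, rad: 0 = upright (free, or snapped over the cover). Its sloping nose reaches 3.5 mm inward over the cover's edge; resistance starts with the cover 12 mm above its seat; the lean grows to about 0.08 while that end is forced past, with roughly 6 to 14 N from above near the end, then springs back to 0.
- clip_b (a joint): The same for the clip at the case's -y end.
- cover_grip (a point): Loose grey cover: plate 90 (x) x 124 (y) x 4 mm; under it a rounded lip 13 mm deep, 1.5 mm clearance all round in the case's mouth; on top a grip bar 14 (x) x 44 (y) x 22 mm high. This point: centre of the bar, 11 mm above the plate's top, 28 mm above the lip's lower edge, on which it stands on the bench. Fits either way round. Seated, it lies 15 mm above case_mouth. 90 g.
- press_a (a point): Middle of the ribbed thumb patch on the plate's top face; on the cover, its +y end; 42 mm from the cover's centre. The plate is clear for pressing from 22 to 58 mm from the centre. Seated, this point lies 4 mm above case_mouth's level.
- press_b (a point): Middle of the ribbed thumb patch on the plate's top face; on the cover, its -y end; 42 mm from the cover's centre. The plate is clear for pressing from 22 to 58 mm from the centre. Seated, this point lies 4 mm above case_mouth's level.
- relay_center (a point): Flat white relay module with small screws in its lid, 34 (x) x 95 (y) x 14 mm (z, up), lying flat; this point is its centre. About 40 g. (The smaller plain white box and the taller white box are not it.)
- dongle_center (a point): Small black plastic dongle, 26 (x) x 58 (y) x 12 mm (z, up), lying flat; this point is its centre. About 30 g.
- card_box: Bystander, to be left where it is: plain white box, 34 x 66 x 20 mm. Its origin lies at its underside.
- project_box: Bystander, to be left where it is: taller white project box, 50 x 76 x 30 mm. Its origin lies at its underside.
- pliers: Bystander, to be left where it is: pliers with red grips, 169 mm long. Its origin lies at its underside.
- board_green: Bystander, to be left where it is: long thin green circuit board with pin rows, 26 x 93 x 11 mm. Its origin lies at its underside.
Things that resemble listed ones, but are neither listed nor needed, are in the scene too. Leave any blue look-alike of the part that bears relay_center alone.

How it is judged:
By the outcome, as a careful person would: the job done as asked, in the order asked, and still so for the second after the job is handed in, with the robot touching nothing.
It also fails if it takes over 69 s, if anything falls off the work surface, if the arm or the gripper's body presses on something with over 40 N, if the wrist force passes 120 N, or if a joint passes its speed limit or range.

## Working session

There is one attempt and no reset: what is moved stays moved. The work goes in short steps, Python scripts to look and compute and a shell command to move; the robot and the scene stay as the last step left them, time stands still between calls to the robot, and variables do not carry over. Pictures are saved under pics/ and viewed, at most 10 in all, crops included, and the job is handed in when it is done.

```bash
ls; mkdir -p pics; python3 - <<'E'
from workcell import bot, optics
import cv2, numpy as np
print(bot.get_state())
for n in ("scene","top"):
    im,d=optics.get_image(n); cv2.imwrite(f"pics/{n}0.png",im[:,:,::-1]); np.savez(f"{n}0.npz",im=im,d=d)
    m=optics.camera_model(n); print(n,m); R=cv2.Rodrigues(np.array(m["rvec"]))[0]; print(-R.T@np.array(m["tvec"]).ravel())
    print((d>0).mean())
E
```

```text
pics
{'t': 0.0, 'joint_positions': array([ 1.12849421e+00,  5.28461563e-01,  1.43389941e+00,  8.16637818e-06,
        1.18139573e+00, -1.78478698e-01]), 'dq': array([ 1.37147706e-04, -6.63238508e-04, -1.01446707e-03,  8.43435904e-05,
        1.94249471e-03, -1.11946690e-03]), 'effort': array([ 2.21574355e-04, -4.42358279e+01, -1.78025115e+01, -2.24436262e-04,
        8.37654836e-03,  4.61645996e-06]), 'tcp_pos': array([0.16262998, 0.60273216, 0.23033736]), 'ee_rot': array([-0.4131288 , -3.11363467,  0.00323254]), 'force': array([ 0.41956725, -0.13103434, -0.50235135]), 'moment': array([0.00616681, 0.02067555, 0.02779932]), 'grasp_force': 0.0, 'opening': 0.08538043182884628}
scene {'mtx': array([[504.9991783 ,   0.        , 282.75454754],
       [  0.        , 504.9991783 , 206.71678407],
       [  0.        ,   0.        ,   1.        ]]), 'rvec': array([ 1.88186046, -0.9701134 ,  0.57182088]), 'tvec': array([-0.3151103 ,  0.24045431,  1.29035194])}
[-0.64366448 -0.8545459   0.82314534]
0.9554549319727891
top {'mtx': array([[472.8791254 ,   0.        , 283.44517583],
       [  0.        , 472.8791254 , 198.66408851],
       [  0.        ,   0.        ,   1.        ]]), 'rvec': array([ 2.20973912, -2.17867616,  0.06874918]), 'tvec': array([-0.06646063,  0.48096939,  1.38632973])}
[ 0.40068711 -0.05366955  1.41217142]
0.9960459183673469
```

View pics/top0.png

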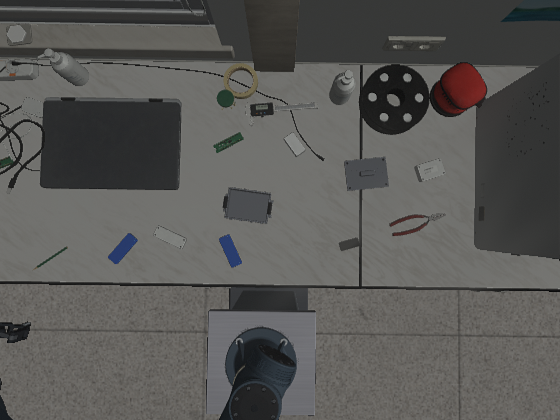

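View pics/scene0.png

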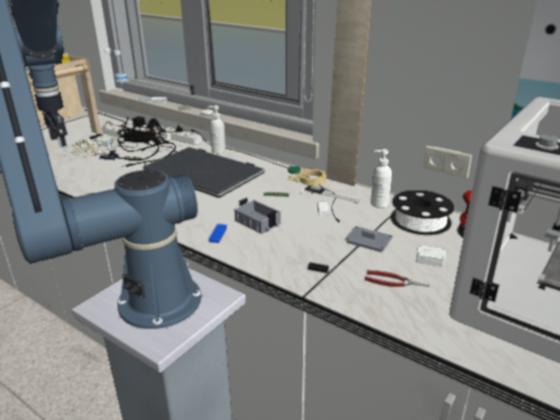

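The top view shows the case at (247,205), cover at (366,174) and dongle at (349,244). There are three white candidates: a flat box with screws at (170,237), a small plain box at (294,144) and a taller box at (430,170). The first fits the relay because it is long, flat and has lid screws. The blue look-alikes are at (123,248) and (230,251). In the scene view the dongle is at (318,267), the cover at (369,238) and the case at (257,216); the arm hides the relay.

```bash
cat > h.py <<'E'
import numpy as np, cv2
from workcell import bot, optics
def cam(n):
    m=optics.camera_model(n); R=cv2.Rodrigues(np.array(m["rvec"]))[0]; t=np.array(m["tvec"]).ravel()
    return np.array(m["mtx"]),R,t
def rays(n,uv,z):
    K,R,t=cam(n); uv=np.atleast_2d(uv).astype(float)
    d=(np.c_[uv,np.ones(len(uv))]@np.linalg.inv(K).T)@R; c=-R.T@t
    return c+d*((z-c[2])/d[:,2])[:,None]
def deproj(n,uv,d):
    K,R,t=cam(n); uv=np.atleast_2d(uv).astype(float)
    return ((np.c_[uv,np.ones(len(uv))]@np.linalg.inv(K).T)*np.asarray(d).reshape(-1,1)-t)@R
def proj(n,P):
    K,R,t=cam(n); q=(np.atleast_2d(P)@R.T+t)@K.T; return q[:,:2]/q[:,2:]
def rect(n,mask,z,box=None):
    """largest contour in mask -> min-area rect on plane z: centre, sizes (short,long), angle of long axis"""
    cs=cv2.findContours(mask.astype(np.uint8),cv2.RETR_EXTERNAL,cv2.CHAIN_APPROX_NONE)[0]
    c=max(cs,key=cv2.contourArea).reshape(-1,2)
    P=rays(n,c,z)[:,:2]
    (cx,cy),(w,h),a=cv2.minAreaRect((P*1000).astype(np.float32))
    if w>h: w,h=h,w
    else: a+=90
    return np.array([cx,cy])/1000,(w,h),(a+90)%180-90,c.mean(0)
def window(shape,u0,u1,v0,v1):
    m=np.zeros(shape,bool); m[v0:v1,u0:u1]=1; return m
E
python3 - <<'E'
from h import *
f=np.load("top0.npz"); im,d=f["im"],f["d"]
hsv=cv2.cvtColor(im,cv2.COLOR_RGB2HSV); W=lambda *a: window(d.shape,*a)
v,u=np.mgrid[:420,:560]; P=deproj("top",np.c_[u.ravel(),v.ravel()],d.ravel()).reshape(420,560,3); z=P[...,2]
for n,w in dict(relay=(150,190,222,252),dongle=(335,362,233,254),cover=(340,392,150,195),case=(218,276,182,228)).items():
    s=W(*w); zz=z[s]; print(n,np.percentile(zz,[2,10,50,90,95,98,99.5]).round(4), hsv[...,2][s].min(), np.median(hsv[...,2][s]),hsv[...,2][s].max())
# masks from height above the bench
for n,w,zt,lo in (("relay",(150,190,222,252),.014,.007),("dongle",(335,362,233,254),.012,.006),("cover",(340,392,150,195),.017,.009),("case",(222,273,182,228),.045,.03),("bar",(340,392,150,195),.039,.028)):
    print(n,rect("top",W(*w)&(z>lo),zt))
# colour masks
V=hsv[...,2]; S=hsv[...,1]
print("dongle col",rect("top",W(335,362,233,254)&(V<85),.012))
print("cover col",rect("top",W(340,392,150,195)&(V<125),.017))
print("relay V rows",V[237,150:190])
crops=[im[b:b+50,a:a+60] for a,b in ((140,212),(264,119),(400,145),(319,219),(217,180),(336,149))]
g=[cv2.resize(c,None,fx=4.4,fy=4.4,interpolation=cv2.INTER_CUBIC) for c in crops]
cv2.imwrite("pics/crops.png",np.clip(np.vstack([np.hstack(g[:3]),np.hstack(g[3:])])*1.5,0,255).astype(np.uint8)[:,:,::-1])
E
```

```text
relay [-0.0056 -0.0031  0.0017  0.0148  0.0164  0.0183  0.0289] 56 115.0 148
dongle [-0.0068 -0.004   0.0012  0.0129  0.0145  0.0155  0.0174] 39 109.0 119
cover [-0.0057 -0.0027  0.0127  0.0201  0.022   0.0377  0.0437] 25 80.0 118
case [-0.0052 -0.0026  0.0025  0.0392  0.0467  0.0579  0.0642] 27 81.0 121
relay (array([0.3651268 , 0.27443222]), (34.47755432128906, 94.53388977050781), 66.1857681274414, array([169.28      , 236.61333333]))
dongle (array([ 0.35157098, -0.25407571]), (29.218475341796875, 58.80916976928711), -75.59847640991211, array([348.84313725, 243.90196078]))
cover (array([ 0.56087714, -0.30370898]), (89.97270965576172, 124.02928924560547), -83.06915807723999, array([366.03571429, 173.37142857]))
case (array([0.46068085, 0.04559519]), (94.08838653564453, 139.9470977783203), 83.22073364257812, array([246.90728477, 204.96688742]))
bar (array([ 0.56044971, -0.30249722]), (14.675841331481934, 41.087520599365234), -89.16252791881561, array([367.2, 172.6]))
dongle col (array([ 0.35401825, -0.2579436 ]), (58.8839225769043, 64.9969711303711), -89.74184134602547, array([353.33333333, 243.45238095]))
cover col (array([ 0.56463257, -0.30224036]), (131.2650146484375, 152.8554229736328), -89.17754131555557, array([365.5, 172. ]))
relay V rows [114 113 113 113 114 115 109 117 128 127 128 127 126 127 126 127 125 125
 125 125 127 127 126 126 128 129 127 126 127 127 128 126 125 103  76 101
 115 115 115 115]
```

View pics/crops.png

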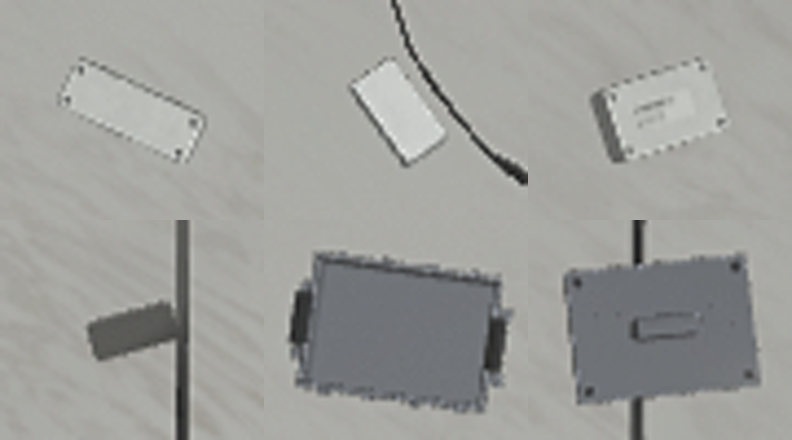

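The crop confirms it: (170,237) has screws at its lid corners and measures 34.5 x 94.5 mm at about 15 mm high, so it is the relay. The plain box and the thick printed box are the bystanders. Next I'll refine the case, cover and dongle with sub-pixel edges and check their heights in the second view.

```bash
cat >> h.py <<'E'
def edge_lines(n,im,c,ang,L,W,zs,inset=.2,rng=.012):
    """sub-pixel outline of a rectangle: for its 4 sides (+l,-l,+w,-w) sample grey along the normal on plane z; returns signed offset of each side and tilt"""
    g=cv2.GaussianBlur(cv2.cvtColor(im,cv2.COLOR_RGB2GRAY),(3,3),0).astype(np.float32)
    a=np.deg2rad(ang); l=np.array([np.cos(a),np.sin(a)]); w=np.array([-l[1],l[0]]); out=[]
    for (nrm,tan,h,k),z in zip(((l,w,L/2,W/2),(-l,w,L/2,W/2),(w,l,W/2,L/2),(-w,l,W/2,L/2)),zs):
        s=np.linspace(-k*(1-inset),k*(1-inset),41); o=np.arange(-rng,rng,.0005)
        P=np.array(c)+nrm*(h+o)[None,:,None]+tan*s[:,None,None]
        uv=proj(n,np.c_[P.reshape(-1,2),np.full(P.shape[0]*P.shape[1],z)]).astype(np.float32).reshape(*P.shape)
        G=np.abs(np.gradient(cv2.remap(g,uv[...,0],uv[...,1],cv2.INTER_CUBIC),axis=1))
        G[G<.5*G.max(1,keepdims=True)]=0
        e=(G*o).sum(1)/G.sum(1); p=np.polyfit(s,e,1)
        r=e-np.polyval(p,s); q=np.abs(r)<2*np.median(np.abs(r))+5e-4; p=np.polyfit(s[q],e[q],1)
        out.append((round(p[1]*1e3,2),round(np.degrees(p[0]),1),round(np.std(e[q])*1e3,2)))
    return out
E
python3 - <<'E'
from h import *
print("relay in scene px",proj("scene",[.365,.274,.014]))
N={"dongle":([.3516,-.2541],-75.6,.058,.026,.012),"cover":([.5609,-.3037],-83.07,.124,.090,.017),"relay":([.3651,.2744],66.2,.095,.034,.014),"case":([.4607,.0456],83.2,.124,.090,.045)}
for cn in("top","scene"):
    im=np.load(cn+"0.npz")["im"]
    for k,(c,a,L,W,z) in N.items():
        if cn=="scene" and k=="relay":continue
        for zz in ((z,0.) if k in("case","dongle") else (z,z-.004) if k=="cover" else (z,0.)):
            print(cn,k,zz,edge_lines(cn,im,c,a,L,W,[zz]*4))
# stereo heights by centroid of colour/height blobs
f=np.load("scene0.npz"); im,d=f["im"],f["d"]
v,u=np.mgrid[:420,:560]; P=deproj("scene",np.c_[u.ravel(),v.ravel()],d.ravel()).reshape(420,560,3)
for k,(c,a,L,W,z) in N.items():
    if k=="relay":continue
    r=np.deg2rad(a); q=P[...,:2]-c; l=q@[np.cos(r),np.sin(r)]; w=q@[-np.sin(r),np.cos(r)]
    s=(abs(l)<.075)&(abs(w)<.06)&(P[...,2]>z*.6)&(d>0)&(P[...,2]<.07)
    pl=P[s]; print(k,s.sum(),"z pct",np.percentile(P[...,2][s],[20,50,80,97]).round(4),"extent l",np.percentile(l[s],[1,99]).round(4),"w",np.percentile(w[s],[1,99]).round(4))
E
```

```text
relay in scene px [[185.30257026 210.11018274]]
top dongle 0.012 [(np.float64(8.78), np.float64(0.5), np.float64(1.31)), (np.float64(0.52), np.float64(0.7), np.float64(0.32)), (np.float64(0.19), np.float64(1.8), np.float64(0.49)), (np.float64(0.73), np.float64(-2.5), np.float64(0.65))]
top dongle 0.0 [(np.float64(8.74), np.float64(-16.5), np.float64(2.61)), (np.float64(-0.81), np.float64(-0.6), np.float64(0.38)), (np.float64(-0.55), np.float64(1.9), np.float64(0.52)), (np.float64(1.75), np.float64(-2.4), np.float64(0.62))]
top cover 0.017 [(np.float64(-0.3), np.float64(0.2), np.float64(0.45)), (np.float64(1.23), np.float64(0.5), np.float64(0.69)), (np.float64(-0.19), np.float64(-0.2), np.float64(0.78)), (np.float64(0.71), np.float64(0.3), np.float64(0.76))]
top cover 0.013000000000000001 [(np.float64(0.63), np.float64(0.2), np.float64(0.41)), (np.float64(0.61), np.float64(0.3), np.float64(0.68)), (np.float64(0.32), np.float64(-0.2), np.float64(0.76)), (np.float64(0.54), np.float64(0.3), np.float64(0.78))]
top relay 0.014 [(np.float64(-4.79), np.float64(1.3), np.float64(3.27)), (np.fl
[... 1912 characters left out ...]
float64(3.94)), (np.float64(3.68), np.float64(3.5), np.float64(4.43)), (np.float64(1.43), np.float64(-1.0), np.float64(0.89)), (np.float64(-4.56), np.float64(0.7), np.float64(0.81))]
scene case 0.0 [(np.float64(3.39), np.float64(6.7), np.float64(4.24)), (np.float64(-0.21), np.float64(5.9), np.float64(2.37)), (np.float64(-1.28), np.float64(-0.7), np.float64(0.76)), (np.float64(0.45), np.float64(4.4), np.float64(2.87))]
dongle 141 z pct [0.0099 0.0116 0.0131 0.0151] extent l [-0.0268  0.0292] w [-0.0194  0.0134]
cover 689 z pct [0.0156 0.0174 0.0199 0.0389] extent l [-0.0606  0.0614] w [-0.0485  0.0439]
case 558 z pct [0.0324 0.0395 0.0463 0.0608] extent l [-0.0719  0.0656] w [-0.0453  0.05  ]
```

The two views agree on sizes and heights (cover top 17 mm, dongle 12 mm, rim 45 mm). They differ by about 2 to 3 mm in x, which is within calibration, and relative distances between objects match. I'll move now: to above the relay first, then turn.

```bash
cat > go.py <<'E'
# python3 go.py x y z phi : remaining shift in tool axes (units of 0.1 m) and turn; phi = world angle of the closing line (tool y)
import sys; from h import *
s=bot.get_state(); R=cv2.Rodrigues(s["ee_rot"])[0]; phi=np.degrees(np.arctan2(R[1,1],R[0,1]))
print("t %.2f tcp"%s["t"],s["tcp_pos"].round(4),"phi %.2f"%phi,"tilt %.2f"%np.degrees(np.arccos(-R[2,2])),"F",s["force"].round(1),"M",s["moment"].round(2),"open %.4f grip %.0f"%(s["opening"],s["grasp_force"]),"q6 %.2f"%s["joint_positions"][5])
if len(sys.argv)>4:
    x,y,z,p=map(float,sys.argv[1:5]); d=R.T@(np.array([x,y,z])-s["tcp_pos"]); t=-((p-phi+180)%360-180)
    print("shift units",(d*10).round(3),"rows>=%.1f"%(np.linalg.norm(d)/.0417),"turn units %.3f"%(t/120),"rows>=%.1f"%(abs(t)/7.16))
E
python3 -m pendant '[[[-0.255,-0.24,0.118,0,0,0,0.3],[-0.255,-0.24,0.118,0,0,0,0.3],[-0.255,-0.24,0.118,0,0,0,0.3],[-0.255,-0.24,0.118,0,0,0,0.3],[-0.255,-0.24,0.118,0,0,0,0.3],[-0.255,-0.24,0.118,0,0,0,0.3],[-0.255,-0.24,0.118,0,0,0,0.3],[-0.255,-0.24,0.118,0,0,0,0.3]]]'
python3 -m pendant '[[[-0.255,-0.24,0.118,0,0,0,0.3],[-0.255,-0.24,0.118,0,0,0,0.3],[-0.255,-0.24,0.118,0,0,0,0.3],[0,0,0,0,0,0.059,0.3],[0,0,0,0,0,0.059,0.3],[0,0,0,0,0,0.059,0.3],[0,0,0,0,0,0.059,0.3],[0,0,0,0,0,0.059,0.3]]]'
python3 -m pendant '[[[0,0,0,0,0,0.059,0.3],[0,0,0,0,0,0.059,0.3],[0,0,0,0,0,0.059,0.3],[0,0,0,0,0,0.059,0.3],[0,0,0,0,0,0.059,0.3],[0,0,0,0,0,0.059,0.3],[0,0,0,0,0,0.059,0.3],[0,0,0,0,0,0.059,0.3]]]'
python3 -m pendant '[[[0,0,0,0,0,0.059,0.3],[0,0,0,0,0,0,0.3]]]'
python3 go.py .3645 .2744 .0025 -24
python3 - <<'E'
from h import *
for n in("top","scene"):
    im,d=optics.get_image(n); np.savez(n+"1.npz",im=im,d=d)
    uv=proj(n,[.365,.274,.014])[0].astype(int); print(n,uv)
a=np.load("top1.npz")["im"][190:290,110:240]; b=np.load("scene1.npz")["im"][150:270,110:260]
cv2.imwrite("pics/relay_above.png",np.hstack([cv2.resize(a,(400,300)),cv2.resize(b,(400,300))])[:,:,::-1])
E
```

```text
t: 0.77
tcp_pos: [0.3102, 0.3633, 0.1364]
ee_rot: [-0.412, -3.114, 0.0]
force: [0.0, -0.7, -0.3]
opening: 0.0555
grasp_force: 0.0
t: 1.43
tcp_pos: [0.3649, 0.275, 0.1013]
ee_rot: [-1.35, -2.836, 0.001]
force: [0.3, -0.2, 0.7]
opening: 0.0555
grasp_force: 0.0
t: 2.1
tcp_pos: [0.3648, 0.2753, 0.1013]
ee_rot: [-2.534, -1.857, 0.001]
force: [1.1, -0.2, -0.1]
opening: 0.0554
grasp_force: 0.0
t: 2.27
tcp_pos: [0.3648, 0.2753, 0.1013]
ee_rot: [-2.64, -1.703, 0.001]
force: [-0.1, 0.1, 1.0]
opening: 0.0555
grasp_force: 0.0
t 2.27 tcp [0.3648 0.2753 0.1013] phi -24.35 tilt 0.03 F [-0.1  0.1  1. ] M [-0.03 -0.01  0.  ] open 0.0555 grip 0 q6 0.83
shift units [-0.009  0.002  0.988] rows>=2.4 turn units -0.003 rows>=0.0
top [169 236]
scene [185 210]
```

View pics/relay_above.png

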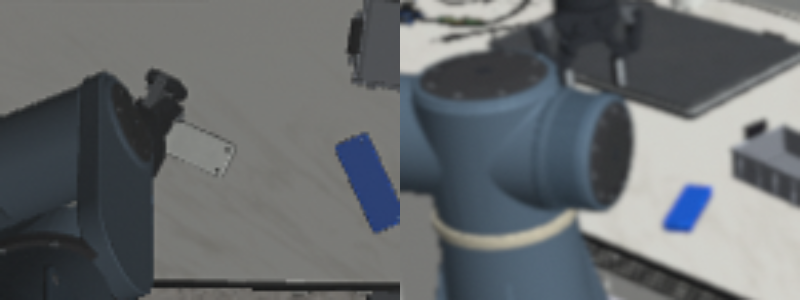

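The tool sits over the relay, with the relay's right end visible at top (190,240); in the scene view the base still hides it. The depth height of 15 mm against the given 14 mm is enough, so I'll descend, grip and lift.

```bash

python3 -m pendant '[[[0,0,0.3,0,0,0,0.3],[0,0,0.3,0,0,0,0.3],[0,0,0.2,0,0,0,0.3],[0,0,0.1,0,0,0,0.3],[0,0,0.06,0,0,0,0.3],[0,0,0.02,0,0,0,0.3],[0,0,0,0,0,0,0.3]]]' 40
python3 -m pendant '[[[0,0,0,0,0,0,-0.5],[0,0,0,0,0,0,-0.5],[0,0,0,0,0,0,-0.5],[0,0,0,0,0,0,-0.5],[0,0,0,0,0,0,-0.5],[0,0,0,0,0,0,-0.5]]]' 40
python3 -m pendant '[[[0,0,-0.2,0,0,0,-0.5],[0,0,-0.4,0,0,0,-0.5],[0,0,-0.3,0,0,0,-0.5],[0,0,0,0,0,0,-0.5]]]'
python3 go.py .4598 .0457 .1 -6.8
python3 - <<'E'
from h import *
# case: re-measure axis & l-offset with clip zone excluded, top view (rim far side, base near side)
im=np.load("top0.npz")["im"]
for a in (82.2,83.2,84.2):
  print(a,edge_lines("top",im,[.4598,.0457],a,.124,.090,[.045,0,0,.045],inset=.1))
g=cv2.cvtColor(im,cv2.COLOR_RGB2GRAY).astype(np.float32)
r=np.deg2rad(83.2); l=np.array([np.cos(r),np.sin(r)]); w=np.array([-l[1],l[0]])
for z in(.045,0):
 for sgn in(1,-1):
  o=np.arange(-.012,.016,.001); pr=[]
  for s in (*np.arange(-.040,-.022,.002),*np.arange(.023,.040,.002)):
    P=np.array([.4598,.0457])+sgn*l*(.062+o)[:,None]+w*s
    uv=proj("top",np.c_[P,np.full(len(P),z)]).astype(np.float32); pr.append(cv2.remap(g,uv[None,:,0],uv[None,:,1],cv2.INTER_LINEAR)[0])
  print(z,sgn,np.mean(pr,0).round(0).astype(int))
E
```

```text
t: 2.95
tcp_pos: [0.3651, 0.2755, 0.0036]
ee_rot: [2.638, 1.707, 0.0]
force: [0.6, -0.2, 0.2]
opening: 0.0555
grasp_force: 0.0
t: 3.45
tcp_pos: [0.3655, 0.2757, 0.0046]
ee_rot: [2.638, 1.706, 0.003]
force: [-0.2, -0.2, 7.0]
opening: 0.0327
grasp_force: 40.4
t: 3.78
tcp_pos: [0.3677, 0.2767, 0.0982]
ee_rot: [2.636, 1.705, 0.016]
force: [1.2, 0.5, 0.2]
opening: 0.033
grasp_force: 40.1
t 3.78 tcp [0.3677 0.2767 0.0982] phi -24.21 tilt 0.59 F [1.2 0.5 0.2] M [ 0.11 -0.    0.05] open 0.0330 grip 40 q6 0.82
shift units [-1.729  1.788 -0.018] rows>=6.0 turn units -0.145 rows>=2.4
82.2 [(np.float64(4.54), np.float64(-0.4), np.float64(3.93)), (np.float64(3.19), np.float64(0.1), np.float64(2.59)), (np.float64(0.29), np.float64(1.0), np.float64(1.04)), (np.float64(0.25), np.float64(-0.3), np.float64(0.51))]
83.2 [(np.float64(4.55), np.float64(0.2), np.float64(3.92)), (np.float64(3.04), np.float64(-0.3), np.float64(2.56)), (np.float64(0.32), np.float64(-0.0), np.float64(0.94)), (np.float64(0.23), np.float64(0.7), np.float64(0.62))]
84.2 [(np.float64(4.58), np.float64(0.6), np.float64(3.91)), (np.float64(3.38), np.float64(-1.0), np.float64(2.78)), (np.float64(0.25), np.float64(-1.2), np.float64(1.08)), (np.float64(0.26), np.float64(1.7), np.float64(1.09))]
0.045 1 [ 76  75  72  70  67  67  68  71  74  74  74  80  91 101 105 106 107 109
 111 113 114 114 114 114 114 114 114 114]
0.045 -1 [ 75  75  74  75  75  75  74  71  67  65  68  74  78  82  91 100 106 107
 106 106 106 107 108 109 110 112 113 113]
0 1 [ 77  77  77  77  77  77  76  74  71  69  68  68  70  74  75  73  75  83
  94 102 104 105 106 108 111 113 114 114]
0 -1 [ 76  76  77  77  77  74  70  67  68  73  78  80  85  93 102 105 105 104
 104 105 106 107 108 110 111 113 113 113]
```

```bash

python3 -m pendant '[[[-0.246,0.261,0,0,0,0,-0.5],[-0.246,0.261,0,0,0,0,-0.5],[-0.246,0.261,0,0,0,0,-0.5],[-0.246,0.261,0,0,0,0,-0.5],[-0.246,0.261,0,0,0,0,-0.5],[-0.246,0.261,0,0,0,0,-0.5],[-0.246,0.261,0,0,0,0,-0.5]]]'
python3 -m pendant '[[[0,0,0,0,0,-0.0475,-0.5],[0,0,0,0,0,-0.0475,-0.5],[0,0,0,0,0,-0.0475,-0.5],[0,0,0,0,0,0,-0.5],[0,0,0,0,0,0,-0.5]]]'
python3 go.py .4638 .0447 .1 -7.1
python3 - <<'E'
from h import *
for n in("top","scene"):
    im,d=optics.get_image(n); np.savez(n+"2.npz",im=im,d=d)
a=np.load("top2.npz")["im"][160:250,190:310]; b=np.load("scene2.npz")["im"][130:250,190:340]
cv2.imwrite("pics/relay_case.png",np.hstack([cv2.resize(a,(400,300)),cv2.resize(b,(400,300))])[:,:,::-1])
E
```

```text
t: 4.37
tcp_pos: [0.461, 0.0416, 0.0934]
ee_rot: [-2.638, -1.706, 0.0]
force: [1.3, 0.3, -0.4]
opening: 0.0331
grasp_force: 40.1
t: 4.78
tcp_pos: [0.4606, 0.0433, 0.0934]
ee_rot: [-2.358, -2.076, 0.0]
force: [-0.2, -0.5, -0.2]
opening: 0.0325
grasp_force: 40.1
t 4.78 tcp [0.4606 0.0433 0.0934] phi -7.29 tilt 0.01 F [-0.2 -0.5 -0.2] M [-0.01  0.02  0.02] open 0.0325 grip 40 q6 -0.02
shift units [ 0.018  0.03  -0.066] rows>=0.2 turn units -0.002 rows>=0.0
```

View pics/relay_case.png

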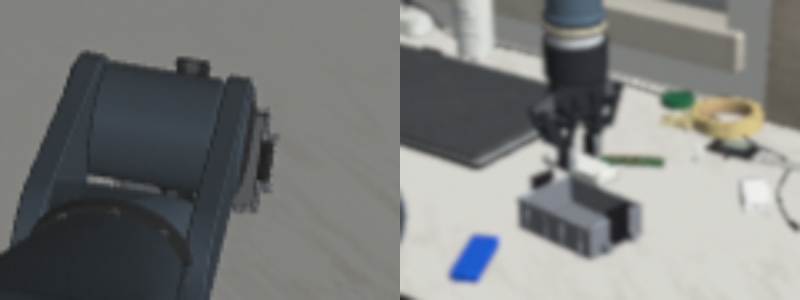

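The scene view shows the relay held level above the case. The arm blocks the top camera here, so I'll use the scene view to check relay against case.

```bash
python3 - <<'E'
from h import *
im=np.load("scene2.npz")["im"]; hsv=cv2.cvtColor(im,cv2.COLOR_RGB2HSV)
c=np.array([.4606,.0433]); r=np.deg2rad(82.7); l=np.array([np.cos(r),np.sin(r)]); w=np.array([-l[1],l[0]])
g=cv2.cvtColor(im,cv2.COLOR_RGB2GRAY).astype(np.float32)
def prof(c,z,sn,srange,h,o):
    pr=[]
    for s in srange:
        P=c+sn*w*(h+o)[:,None]+l*s; uv=proj("scene",np.c_[P,np.full(len(P),z)]).astype(np.float32)
        pr.append(cv2.remap(g,uv[None,:,0],uv[None,:,1],cv2.INTER_LINEAR)[0])
    return np.array(pr).round().astype(int)
print("px relay c",proj("scene",[*c,.103]))
o=np.arange(-.010,.0121,.002)
for sn in(1,-1):
    print("relay w side",sn,o*1e3); print(prof(c,.1028,sn,np.arange(-.044,.045,.011),.017,o))
cc=np.array([.4598,.0453])
for sn,hh in((1,.045),(-1,.045),(-1,.041),(1,.041)): print("case",sn,hh); print(prof(cc,.045,sn,np.arange(-.055,.056,.022),hh,np.arange(-.008,.0081,.001)))
E
```

```text
px relay c [[256.59832884 193.66548868]]
relay w side 1 [-10.  -8.  -6.  -4.  -2.   0.   2.   4.   6.   8.  10.  12.]
[[227 219 211 204 193 183 172 159 145 131 120 114]
 [225 225 222 216 206 192 175 157 141 128 118 114]
 [228 228 226 218 208 195 181 166 153 140 129 121]
 [227 225 216 203 186 170 155 142 127 115 109 113]
 [169 155 141 123 106  87  68  55  55  63  83 105]
 [ 84  64  51  42  38  41  48  61  78  98 117 126]
 [ 51  68  89 112 131 147 154 158 148 141 136 136]
 [178 193 204 202 196 181 167 160 153 160 172 183]
 [206 201 199 197 196 196 198 203 207 210 212 213]]
relay w side -1 [-10.  -8.  -6.  -4.  -2.   0.   2.   4.   6.   8.  10.  12.]
[[226 222 213 204 197 188 180 167 155 142 129 118]
 [227 225 214 200 181 158 138 121 109 101  95  96]
 [227 223 215 201 184 166 148 133 120 111 105 111]
 [226 220 210 197 184 172 160 152 146 142 143 150]
 [226 221 211 197 180 155 126 104  88  81  89 102]
 [205 213 214 211 195 176 151 120  90  61  43  35]
 [126 146 162 175 185 192 200 197 194 176 156 131]
 [ 45  50  57  69  86  99 114 127 143 160 175 189]
 [103  79  63  51  47  44  44  44  4
[... 1077 characters left out ...]
2 120 131 139 150 159 169 175 182 188 193 197]
 [ 69  71  74  76  81  87  92  99 107 118 130 140 151 161 170 179 186]
 [ 69  71  74  78  81  85  88  92  96  99 101 104 106 109 111 113 116]
 [150 145 140 135 129 124 120 115 111 107 107 109 111 113 115 119 123]]
case 1 0.041
[[131 130 129 128 126 124 122 121 119 116 112 108 104 100  96  92  88]
 [130 130 130 130 130 129 128 127 125 123 120 114 108 102  95  90  86]
 [130 130 130 130 129 127 126 123 120 117 112 108 104  98  92  87  83]
 [134 134 133 132 130 129 127 124 120 115 111 106 101  97  92  87  83]
 [134 132 131 129 127 125 123 121 119 116 111 107 103  98  95  91  89]
 [165 166 165 164 162 161 158 157 154 152 149 148 148 149 151 157 163]]
```

```bash

python3 -m pendant '[[[0.017,0.024,0,0,0,0,-0.5],[0,0,0.2,0,0,0,-0.5],[0,0,0.2,0,0,0,-0.5],[0,0,0.15,0,0,0,-0.5],[0,0,0.1,0,0,0,-0.5],[0,0,0.08,0,0,0,-0.5],[0,0,0.05,0,0,0,-0.5]]]'
python3 -m pendant '[[[0,0,0.03,0,0,0,-0.5],[0,0,0.02,0,0,0,-0.5],[0,0,0.01,0,0,0,-0.5],[0,0,0,0,0,0,-0.5]]]'
python3 go.py .4632 .0447 .0095 -7.1
```

```text
t: 5.47
tcp_pos: [0.4634, 0.0449, 0.0147]
ee_rot: [-2.355, -2.079, 0.001]
force: [-0.6, -0.2, 0.0]
opening: 0.0323
grasp_force: 40.1
t: 5.8
tcp_pos: [0.4637, 0.0447, 0.0098]
ee_rot: [2.355, 2.079, 0.001]
force: [0.7, -0.2, -0.5]
opening: 0.0326
grasp_force: 40.1
t 5.80 tcp [0.4637 0.0447 0.0098] phi -7.14 tilt 0.04 F [ 0.7 -0.2 -0.5] M [0.03 0.01 0.04] open 0.0326 grip 40 q6 -0.02
shift units [-0.001 -0.004  0.003] rows>=0.0 turn units -0.000 rows>=0.0
```

```bash

for i in 1; do python3 -m pendant '[[[0,0.01,0,0,0,0,-0.5],[0,0.01,0,0,0,0,-0.5],[0,0,0,0,0,0,-0.5]]]'; done
python3 -m pendant '[[[0,0.01,0,0,0,0,-0.5],[0,0,0,0,0,0,-0.5]]]'
python3 -m pendant '[[[0,0.01,0,0,0,0,-0.5],[0,0,0,0,0,0,-0.5]]]'
```

```text
t: 6.05
tcp_pos: [0.4661, 0.0444, 0.0099]
ee_rot: [2.355, 2.078, 0.001]
force: [-0.4, 0.3, -0.4]
opening: 0.0328
grasp_force: 40.1
t: 6.22
tcp_pos: [0.4668, 0.0443, 0.0097]
ee_rot: [2.355, 2.079, 0.001]
force: [-0.0, 0.1, -0.5]
opening: 0.033
grasp_force: 40.1
t: 6.38
tcp_pos: [0.4677, 0.0442, 0.0096]
ee_rot: [2.355, 2.079, 0.0]
force: [0.6, -0.8, 0.7]
opening: 0.0325
grasp_force: 40.1
```

```bash

python3 -m pendant '[[[0,0.01,0,0,0,0,-0.5],[0,0,0,0,0,0,-0.5]]]' | egrep 'tcp|force:'
python3 -m pendant '[[[0,0.01,0,0,0,0,-0.5],[0,0,0,0,0,0,-0.5]]]' | egrep 'tcp|force:'
python3 -m pendant '[[[0,0.01,0,0,0,0,-0.5],[0,0,0,0,0,0,-0.5]]]' | egrep 'tcp|force:'
```

```text
tcp_pos: [0.4687, 0.0441, 0.0095]
force: [-0.9, 0.2, -0.7]
grasp_force: 40.1
tcp_pos: [0.4696, 0.0439, 0.0095]
force: [-0.4, 0.1, -0.2]
grasp_force: 40.1
tcp_pos: [0.4706, 0.0438, 0.0095]
force: [0.5, -0.2, -0.4]
grasp_force: 40.1
```

```bash

python3 -m pendant '[[[0,-0.01,0.01,0,0,0,-0.5],[0,0,0,0,0,0,-0.5]]]' | egrep 'tcp|force:'
python3 -m pendant '[[[0,0,0,0,0,0,-0.09],[0,0,0,0,0,0,-0.09],[0,0,0,0,0,0,-0.09]]]' | egrep 'tcp|force:|open'
python3 -m pendant '[[[0,0,-0.1,0,0,0,-0.09],[0,0,-0.3,0,0,0,-0.09],[0,0,-0.4,0,0,0,-0.09],[0,0,-0.4,0,0,0,0.4],[0,0,0,0,0,0,1]]]'
python3 go.py .3506 -.2541 .1 -75.6
```

```text
tcp_pos: [0.4699, 0.0439, 0.0087]
force: [0.3, -0.2, 1.1]
grasp_force: 40.3
tcp_pos: [0.4677, 0.0443, 0.0083]
force: [-3.4, -0.1, 0.5]
opening: 0.0389
grasp_force: 1.6
t: 7.72
tcp_pos: [0.4748, 0.0434, 0.1355]
ee_rot: [2.346, 2.071, 0.017]
force: [1.1, -0.8, 0.7]
opening: 0.0619
grasp_force: 0.0
t 7.72 tcp [0.4748 0.0434 0.1355] phi -7.11 tilt 0.94 F [ 1.1 -0.8  0.7] M [-0.05  0.02  0.03] open 0.0619 grip 0 q6 -0.02
shift units [-3.106 -0.869  0.341] rows>=7.8 turn units 0.571 rows>=9.6
```

```bash

python3 -m pendant '[[[-0.388,-0.109,0.043,0,0,0,1],[-0.388,-0.109,0.043,0,0,0,1],[-0.388,-0.109,0.043,0,0,0,1],[-0.388,-0.109,0.043,0,0,0,1],[-0.388,-0.109,0.043,0,0,0,1],[-0.388,-0.109,0.043,0,0,0,1],[-0.388,-0.109,0.043,0,0,0,1],[-0.388,-0.109,0.043,0,0,0,1]]]' | egrep 'tcp|force:'
python3 -m pendant '[[[0,0,0,0,0,0.0571,1],[0,0,0,0,0,0.0571,1],[0,0,0,0,0,0.0571,1],[0,0,0,0,0,0.0571,1],[0,0,0,0,0,0.0571,1],[0,0,0,0,0,0.0571,1],[0,0,0,0,0,0.0571,1],[0,0,0,0,0,0.0571,1]]]' | egrep 'tcp|force:'
python3 -m pendant '[[[0,0,0,0,0,0.0571,1],[0,0,0,0,0,0.0571,1],[0,0,0,0,0,0,1]]]' | egrep 'tcp|force:'
python3 go.py .3506 -.2541 .0 -75.6
python3 - <<'E'
from h import *
im,d=optics.get_image("top"); np.savez("top3.npz",im=im,d=d)
im2,d2=optics.get_image("scene"); np.savez("scene3.npz",im=im2,d=d2)
cv2.imwrite("pics/after_relay.png",np.hstack([cv2.resize(im[165:250,200:320],(420,298)),cv2.resize(im2[210:310,250:400],(380,253+45))])[:,:,::-1])
c=np.array([.4590,.0453]); r=np.deg2rad(82.9); l=np.array([np.cos(r),np.sin(r)]); w=np.array([-l[1],l[0]])
hsv=cv2.cvtColor(im,cv2.COLOR_RGB2HSV)
m=window(d.shape,222,273,182,228)&(hsv[...,2]>100)
# white inside the case
cs=cv2.findContours(m.astype(np.uint8),cv2.RETR_EXTERNAL,cv2.CHAIN_APPROX_NONE)[0]
for k in cs:
    if cv2.contourArea(k)>100:
        P=rays("top",k.reshape(-1,2),.018)[:,:2]-c; print(cv2.contourArea(k),"l",(P@l).min().round(4),(P@l).max().round(4),"w",(P@w).min().round(4),(P@w).max().round(4))
E
```

```text
tcp_pos: [0.3439, -0.2558, 0.0946]
force: [1.5, -0.7, -0.2]
grasp_force: 0.0
tcp_pos: [0.345, -0.2542, 0.0948]
force: [-0.6, 0.5, -0.3]
grasp_force: 0.0
tcp_pos: [0.3449, -0.254, 0.0947]
force: [0.3, -0.0, 0.2]
grasp_force: 0.0
t 9.30 tcp [ 0.3449 -0.254   0.0947] phi -75.77 tilt 0.16 F [ 0.3 -0.   0.2] M [-0.   -0.02 -0.01] open 0.0852 grip 0 q6 0.43
shift units [0.054 0.012 0.947] rows>=2.3 turn units -0.001 rows>=0.0
324.5 l -0.0488 0.0456 w -0.0278 0.0077
747.0 l -0.0795 0.0854 w -0.0797 0.0722
```

View pics/after_relay.png

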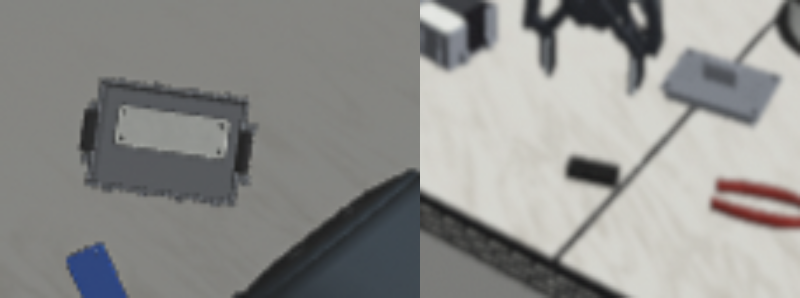

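The relay lies flat in the case towards its +x side (w from -28 to +8 mm), leaving a 33 mm strip for the dongle. In the scene view the open gripper stands over the dongle, so I'll pick it up end to end.

```bash

python3 -m pendant '[[[0.054,0.012,0,0,0,0,0.7],[0,0,0.3,0,0,0,0.7],[0,0,0.3,0,0,0,0.7],[0,0,0.2,0,0,0,0.7],[0,0,0.1,0,0,0,0.7],[0,0,0.04,0,0,0,0.7],[0,0,0,0,0,0,0.7]]]' 30 | egrep 'tcp|force:|open'
python3 -m pendant '[[[0,0,0,0,0,0,0.1],[0,0,0,0,0,0,0.1],[0,0,0,0,0,0,0.1],[0,0,0,0,0,0,0.1]]]' 30 | egrep 'tcp|force:|open'
python3 go.py .3506 -.2541 .1 -75.6
```

```text
tcp_pos: [0.3499, -0.2529, -0.0007]
force: [-0.2, -0.3, -0.7]
opening: 0.0726
grasp_force: 0.0
tcp_pos: [0.3502, -0.2534, 0.0009]
force: [-0.4, 0.5, -0.2]
opening: 0.0568
grasp_force: 31.9
t 10.32 tcp [ 0.3502 -0.2534  0.0009] phi -75.64 tilt 0.10 F [-0.4  0.5 -0.2] M [-0.03  0.02 -0.  ] open 0.0568 grip 32 q6 0.43
shift units [ 0.003  0.009 -0.991] rows>=2.4 turn units -0.000 rows>=0.0
```

```bash

python3 -m pendant '[[[0,0,-0.2,0,0,0,0.1],[0,0,-0.4,0,0,0,0.1],[0,0,-0.4,0,0,0,0.1],[0,0,0,0,0,0.045,0.1],[0,0,0,0,0,0.045,0.1],[0,0,0,0,0,0.045,0.1],[0,0,0,0,0,0.044,0.1],[0,0,0,0,0,0,0.1]]]' | egrep 'tcp|force:|open'
python3 go.py .4352 .0483 .1 -97.1
```

```text
tcp_pos: [0.3499, -0.253, 0.1008]
force: [-0.0, 0.2, 0.6]
opening: 0.057
grasp_force: 32.4
t 10.98 tcp [ 0.3499 -0.253   0.1008] phi -97.21 tilt 0.08 F [-0.   0.2  0.6] M [ 0.01 -0.01 -0.02] open 0.0570 grip 32 q6 0.81
shift units [ 0.468 -3.097  0.006] rows>=7.5 turn units -0.001 rows>=0.0
```

```bash

python3 -m pendant '[[[0.0585,-0.387,0,0,0,0,0.1],[0.0585,-0.387,0,0,0,0,0.1],[0.0585,-0.387,0,0,0,0,0.1],[0.0585,-0.387,0,0,0,0,0.1],[0.0585,-0.387,0,0,0,0,0.1],[0.0585,-0.387,0,0,0,0,0.1],[0.0585,-0.387,0,0,0,0,0.1],[0.0585,-0.387,0,0,0,0,0.1]]]' | egrep 'tcp|force:|open'
python3 -m pendant '[[[0,0,0,0,0,0,0.1],[0,0,0,0,0,0,0.1],[0,0,0,0,0,0,0.1]]]' | egrep 'tcp|force:|open'
python3 go.py .4352 .0483 .0055 -97.1
```

```text
tcp_pos: [0.4347, 0.0504, 0.1003]
force: [0.6, -0.5, -0.5]
opening: 0.057
grasp_force: 32.4
tcp_pos: [0.4344, 0.0485, 0.1002]
force: [-0.7, 0.0, -1.1]
opening: 0.0569
grasp_force: 32.4
t 11.90 tcp [0.4344 0.0485 0.1002] phi -96.98 tilt 0.02 F [-0.7  0.  -1.1] M [-0.    0.   -0.01] open 0.0569 grip 32 q6 1.55
shift units [0.009 0.001 0.947] rows>=2.3 turn units 0.001 rows>=0.0
```

```bash

python3 -m pendant '[[[0,0,0.3,0,0,0,0.1],[0,0,0.2,0,0,0,0.1],[0,0,0.15,0,0,0,0.1],[0,0,0.1,0,0,0,0.1],[0,0,0.1,0,0,0,0.1],[0,0,0.05,0,0,0,0.1],[0,0,0.03,0,0,0,0.1],[0,0,0.01,0,0,0,0.1]]]' | egrep 'tcp|force:|open'
python3 -m pendant '[[[0,0,0,0,0,0,0.1],[0,0,0,0,0,0,0.5],[0,0,0,0,0,0,0.5],[0,0,0,0,0,0,0.5]]]' | egrep 'tcp|force:|open'
python3 -m pendant '[[[0,0,-0.1,0,0,0,0.5],[0,0,-0.3,0,0,0,0.5],[0,0,-0.4,0,0,0,0.5],[0,0,-0.4,0,0,0,0],[0,0,0,0,0,0,-0.3],[0,0,0,0,0,0,-0.3]]]' | egrep 'tcp|force:|open'
python3 go.py .560 -.3028 .12 6.9
```

```text
tcp_pos: [0.4346, 0.0473, 0.0059]
force: [-0.2, -0.3, -0.5]
opening: 0.057
grasp_force: 32.4
tcp_pos: [0.435, 0.0484, 0.0066]
force: [-0.1, 1.2, 0.4]
opening: 0.0637
grasp_force: 0.0
tcp_pos: [0.4363, 0.0483, 0.1286]
force: [0.1, 0.5, -0.1]
opening: 0.0301
grasp_force: 0.0
t 13.40 tcp [0.4363 0.0483 0.1286] phi -97.10 tilt 0.39 F [ 0.1  0.5 -0.1] M [ 0.02  0.03 -0.03] open 0.0301 grip 0 q6 1.55
shift units [1.661 3.331 0.098] rows>=8.9 turn units -0.867 rows>=14.5
```

```bash

python3 -m pendant '[[[0.166,0.333,0.01,0,0,0,-0.3],[0.166,0.333,0.01,0,0,0,-0.3],[0.166,0.333,0.01,0,0,0,-0.3],[0.166,0.333,0.01,0,0,0,-0.3],[0.166,0.333,0.01,0,0,0,-0.3],[0.166,0.333,0.01,0,0,0,-0.3],[0.166,0.333,0.01,0,0,0,-0.3],[0.166,0.333,0.01,0,0,0,-0.3]]]' | egrep 'tcp|force:|open'
python3 -m pendant '[[[0.166,0.333,0.01,0,0,0,-0.3],[0.166,0.333,0.01,0,0,0,-0.3],[0,0,0,0,0,-0.0578,-0.3],[0,0,0,0,0,-0.0578,-0.3],[0,0,0,0,0,-0.0578,-0.3],[0,0,0,0,0,-0.0578,-0.3],[0,0,0,0,0,-0.0578,-0.3],[0,0,0,0,0,-0.0578,-0.3]]]' | egrep 'tcp|force:|open'
python3 -m pendant '[[[0,0,0,0,0,-0.0578,-0.3],[0,0,0,0,0,-0.0578,-0.3],[0,0,0,0,0,-0.0578,-0.3],[0,0,0,0,0,-0.0578,-0.3],[0,0,0,0,0,-0.0578,-0.3],[0,0,0,0,0,-0.0578,-0.3],[0,0,0,0,0,-0.0578,-0.3],[0,0,0,0,0,-0.0578,-0.3]]]' | egrep 'tcp|force:|open'
python3 -m pendant '[[[0,0,0,0,0,-0.0578,-0.3],[0,0,0,0,0,0,-0.3],[0,0,0,0,0,0,-0.3]]]' | egrep 'tcp|force:|open'
python3 go.py .560 -.3028 .018 6.9
python3 - <<'E'
from h import *
im,d=optics.get_image("top"); np.savez("top4.npz",im=im,d=d)
im2,d2=optics.get_image("scene"); np.savez("scene4.npz",im=im2,d=d2)
cv2.imwrite("pics/after_dongle.png",np.hstack([cv2.resize(im[165:250,200:320],(420,298)),cv2.resize(im2[120:260,220:400],(380,298))])[:,:,::-1])
E
```

```text
tcp_pos: [0.5325, -0.2335, 0.116]
force: [1.4, 0.7, -0.1]
opening: 0.0299
grasp_force: 0.0
tcp_pos: [0.5568, -0.3018, 0.1136]
force: [-0.6, -0.6, -0.1]
opening: 0.0301
grasp_force: 0.0
tcp_pos: [0.5569, -0.3017, 0.1137]
force: [-0.0, -0.5, 0.7]
opening: 0.0298
grasp_force: 0.0
tcp_pos: [0.5572, -0.3019, 0.1143]
force: [-0.6, 0.1, 0.7]
opening: 0.0297
grasp_force: 0.0
t 15.65 tcp [ 0.5572 -0.3019  0.1143] phi 6.74 tilt 0.19 F [-0.6  0.1  0.7] M [ 0.02 -0.02  0.04] open 0.0297 grip 0 q6 -0.79
shift units [-0.014  0.029  0.963] rows>=2.3 turn units -0.001 rows>=0.0
```

View pics/after_dongle.png

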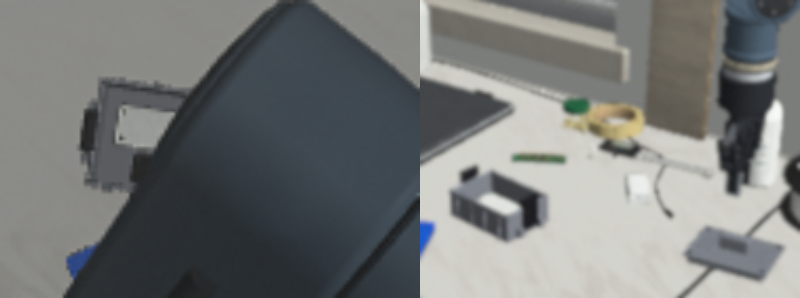

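The top view shows the dongle at crop (145,168) beside the relay. In the scene view the gripper is clear of the cover. I'll check the dongle's height, then grip the bar and lift.

```bash
python3 - <<'E'
from h import *
f=np.load("top4.npz"); im,d=f["im"],f["d"]; V=cv2.cvtColor(im,cv2.COLOR_RGB2HSV)[...,2]
s=window(d.shape,236,243,209,216); v,u=np.nonzero(s); P=deproj("top",np.c_[u,v],d[s]); print("dongle z",np.median(P[V[s]<55],0).round(4),(V[s]<55).sum())
E
python3 -m pendant '[[[-0.014,0.029,0,0,0,0,-0.3],[0,0,0.3,0,0,0,-0.3],[0,0,0.3,0,0,0,-0.3],[0,0,0.2,0,0,0,-0.3],[0,0,0.1,0,0,0,-0.3],[0,0,0.04,0,0,0,-0.3],[0,0,0.01,0,0,0,-0.3],[0,0,0,0,0,0,-0.3]]]' 60 | egrep 'tcp|force:|open'
python3 -m pendant '[[[0,0,0,0,0,0,-0.9],[0,0,0,0,0,0,-0.9],[0,0,0,0,0,0,-0.9],[0,0,0,0,0,0,-0.9]]]' 60 | egrep 'tcp|force:|open'
python3 -m pendant '[[[0,0,-0.1,0,0,0,-0.9],[0,0,-0.3,0,0,0,-0.9],[0,0,-0.4,0,0,0,-0.9],[0,0,-0.3,0,0,0,-0.9],[0,0,0,0,0,0,-0.9]]]' 60 | egrep 'tcp|force:|open'
python3 go.py .459 .0453 .12 -7.1
```

```text
dongle z [0.4375 0.068  0.017 ] 35
tcp_pos: [0.5618, -0.3042, 0.0218]
force: [0.8, -0.6, -0.4]
opening: 0.0298
grasp_force: 0.0
tcp_pos: [0.5621, -0.3045, 0.0228]
force: [0.4, -0.4, 6.2]
opening: 0.0128
grasp_force: 61.3
tcp_pos: [0.5647, -0.3063, 0.1385]
force: [1.7, 0.1, -0.8]
opening: 0.0124
grasp_force: 60.4
t 17.17 tcp [ 0.5647 -0.3063  0.1385] phi 6.92 tilt 0.77 F [ 1.7  0.1 -0.8] M [-0.01 -0.06 -0.06] open 0.0124 grip 60 q6 -0.79
shift units [ 3.62  -0.628  0.145] rows>=8.8 turn units 0.117 rows>=2.0
```

```bash

python3 -m pendant '[[[0.362,-0.064,0.015,0,0,0,-0.9],[0.362,-0.064,0.015,0,0,0,-0.9],[0.362,-0.064,0.015,0,0,0,-0.9],[0.362,-0.064,0.015,0,0,0,-0.9],[0.362,-0.064,0.015,0,0,0,-0.9],[0.362,-0.064,0.015,0,0,0,-0.9],[0.362,-0.064,0.015,0,0,0,-0.9],[0.362,-0.064,0.015,0,0,0,-0.9]]]' | egrep 'tcp|force:|open'
python3 -m pendant '[[[0.362,-0.064,0.015,0,0,0,-0.9],[0.362,-0.064,0.015,0,0,0,-0.9],[0,0,0,0,0,0.0585,-0.9],[0,0,0,0,0,0.0585,-0.9],[0,0,0,0,0,0,-0.9],[0,0,0,0,0,0,-0.9],[0,0,0,0,0,0,-0.9]]]' | egrep 'tcp|force:|open'
python3 go.py .4583 .0436 .09 -7.1
python3 - <<'E'
from h import *
im2,d2=optics.get_image("scene"); np.savez("scene5.npz",im=im2,d=d2)
cv2.imwrite("pics/cover_above.png",cv2.resize(im2[130:250,190:340],(750,600))[:,:,::-1])
E
```

```text
tcp_pos: [0.4742, -0.0208, 0.119]
force: [1.7, 0.6, -0.5]
opening: 0.0126
grasp_force: 60.4
tcp_pos: [0.4541, 0.0477, 0.1161]
force: [-0.3, 0.2, -0.8]
opening: 0.0122
grasp_force: 60.4
t 18.42 tcp [0.4541 0.0477 0.1161] phi -7.02 tilt 0.00 F [-0.3  0.2 -0.8] M [-0.02  0.03 -0.06] open 0.0122 grip 60 q6 -0.02
shift units [-0.036  0.047  0.261] rows>=0.6 turn units 0.001 rows>=0.0
```

View pics/cover_above.png

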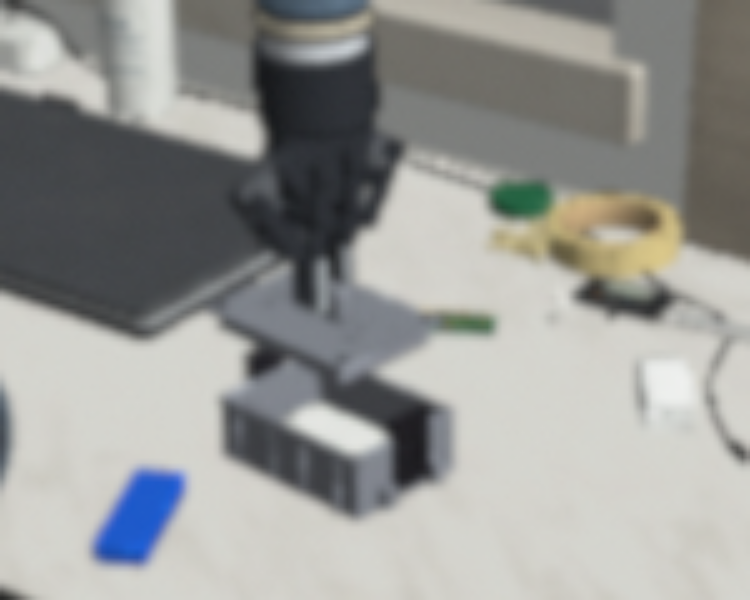

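The cover hangs level above the case with both parts visible inside. I'll correct the offset, descend to just above the rim, then go in small steps with the forces watched.

```bash

python3 -m pendant '[[[-0.036,0.047,0,0,0,0,-0.9],[0,0,0.15,0,0,0,-0.9],[0,0,0.12,0,0,0,-0.9],[0,0,0.1,0,0,0,-0.9],[0,0,0.06,0,0,0,-0.9],[0,0,0,0,0,0,-0.9],[0,0,0,0,0,0,-0.9]]]' 90| egrep 'tcp|force:|open'
python3 go.py .4583 .0436 .0548 -7.1
```

```text
tcp_pos: [0.4584, 0.0434, 0.073]
force: [-0.7, -0.6, -1.3]
opening: 0.0118
grasp_force: 92.7
t 19.05 tcp [0.4584 0.0434 0.073 ] phi -7.15 tilt 0.02 F [-0.7 -0.6 -1.3] M [ 0.01 -0.06 -0.01] open 0.0118 grip 93 q6 -0.02
shift units [ 0.001 -0.001  0.182] rows>=0.4 turn units -0.000 rows>=0.0
```

```bash

python3 - <<'E'
from h import *
im,d=optics.get_image("scene"); np.savez("scene6.npz",im=im,d=d)
cv2.imwrite("pics/cover_rim.png",cv2.resize(im[160:240,215:315],(750,600),interpolation=cv2.INTER_CUBIC)[:,:,::-1])
E
```

```text
(no output)
```

View pics/cover_rim.png

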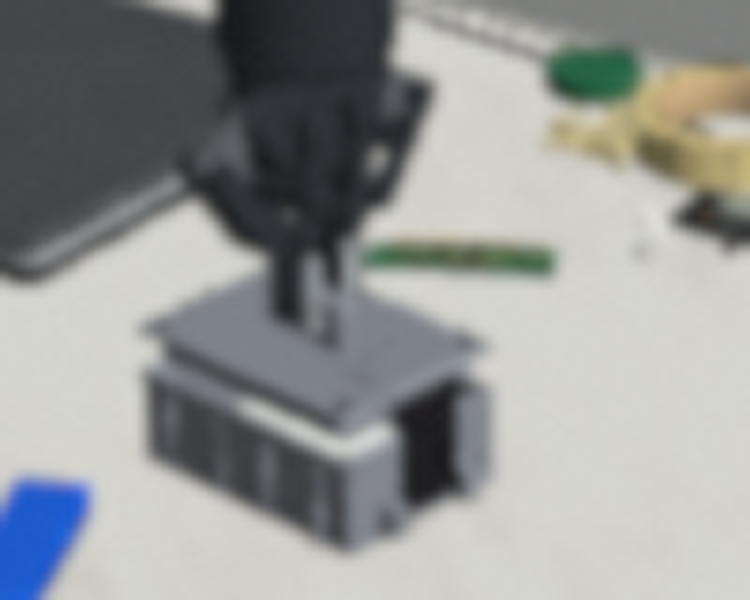

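The cover's corners at (143,328), (345,420) and (487,347) sit within about 1 mm of being above the case's corners at (147,370), (348,465) and (490,385). I'll lower it in small steps.

```bash

python3 -m pendant '[[[0,0,0.02,0,0,0,-0.9],[0,0,0.02,0,0,0,-0.9],[0,0,0.01,0,0,0,-0.9],[0,0,0,0,0,0,-0.9]]]' | egrep 'tcp|force:'
python3 -m pendant '[[[0,0,0.01,0,0,0,-0.9],[0,0,0,0,0,0,-0.9]]]' | egrep 'tcp|force:'
python3 -m pendant '[[[0,0,0.01,0,0,0,-0.9],[0,0,0,0,0,0,-0.9]]]' | egrep 'tcp|force:'
python3 go.py .4583 .0436 .0548 -7.1
```

```text
tcp_pos: [0.4585, 0.044, 0.0683]
force: [0.2, 1.8, 1.1]
grasp_force: 93.0
tcp_pos: [0.4587, 0.0441, 0.0674]
force: [0.5, 4.0, 2.9]
grasp_force: 93.2
tcp_pos: [0.4586, 0.044, 0.0663]
force: [1.5, 5.0, 4.2]
grasp_force: 93.4
t 19.77 tcp [0.4586 0.044  0.0663] phi -7.13 tilt 0.06 F [1.5 5.  4.2] M [ 0.4  -0.12  0.02] open 0.0116 grip 93 q6 -0.02
shift units [-0.005 -0.003  0.115] rows>=0.3 turn units -0.000 rows>=0.0
```

```bash

python3 -m pendant '[[[0.01,0.002,0,0,0,0,-0.9],[0,0,0,0,0,0,-0.9]]]' | egrep 'tcp|force:'
python3 -m pendant '[[[0.002,0.002,0.01,0,0,0,-0.9],[0,0,0,0,0,0,-0.9]]]' | egrep 'tcp|force:'
python3 -m pendant '[[[0,0,0.01,0,0,0,-0.9],[0,0,0,0,0,0,-0.9]]]' | egrep 'tcp|force:'
python3 go.py .4583 .0436 .0548 -7.1
```

```text
tcp_pos: [0.4588, 0.0445, 0.0663]
force: [-0.3, -0.1, 4.9]
grasp_force: 93.5
tcp_pos: [0.4589, 0.0446, 0.0654]
force: [-0.5, 0.7, 6.6]
grasp_force: 94.0
tcp_pos: [0.4591, 0.0446, 0.0646]
force: [0.0, 1.3, 7.9]
grasp_force: 94.2
t 20.27 tcp [0.4591 0.0446 0.0646] phi -7.13 tilt 0.05 F [0.  1.3 7.9] M [0.01 0.06 0.06] open 0.0121 grip 94 q6 -0.02
shift units [-0.011 -0.007  0.098] rows>=0.2 turn units -0.000 rows>=0.0
```

```bash

python3 -m pendant '[[[0.003,0,0.02,0,0,0,-0.9],[0,0,0,0,0,0,-0.9]]]' | egrep 'tcp|force:'
python3 -m pendant '[[[0,0,0.02,0,0,0,-0.9],[0,0,0,0,0,0,-0.9]]]' | egrep 'tcp|force:'
python3 -m pendant '[[[0,0,0.02,0,0,0,-0.9],[0,0,0,0,0,0,-0.9]]]' | egrep 'tcp|force:'
python3 go.py .4583 .0436 .0548 -7.1
```

```text
tcp_pos: [0.4594, 0.0448, 0.0628]
force: [-0.9, -0.1, 9.6]
grasp_force: 94.2
tcp_pos: [0.4596, 0.0447, 0.0605]
force: [1.5, -0.5, -1.0]
grasp_force: 92.7
tcp_pos: [0.4595, 0.0448, 0.0581]
force: [1.7, -0.1, 4.5]
grasp_force: 93.6
t 20.77 tcp [0.4595 0.0448 0.0581] phi -7.14 tilt 0.08 F [ 1.7 -0.1  4.5] M [-0.11 -0.16 -0.01] open 0.0117 grip 94 q6 -0.02
shift units [-0.014 -0.01   0.033] rows>=0.1 turn units -0.000 rows>=0.0
```

```bash

python3 -m pendant '[[[0,-0.002,0.01,0,0,0,-0.9],[0,0,0,0,0,0,-0.9]]]' | egrep 'tcp|force:'
python3 -m pendant '[[[0,0,0.01,0,0,0,-0.9],[0,0,0,0,0,0,-0.9]]]' | egrep 'tcp|force:'
python3 -m pendant '[[[0,0,0.01,0,0,0,-0.9],[0,0,0,0,0,0,-0.9]]]' | egrep 'tcp|force:'
python3 go.py .4583 .0436 .0548 -7.1
```

```text
tcp_pos: [0.4593, 0.045, 0.057]
force: [1.8, -1.3, 3.7]
grasp_force: 93.4
tcp_pos: [0.4587, 0.045, 0.0554]
force: [2.2, -0.8, -1.5]
grasp_force: 92.6
tcp_pos: [0.4587, 0.0452, 0.0549]
force: [1.9, -2.7, -0.8]
grasp_force: 92.9
t 21.27 tcp [0.4587 0.0452 0.0549] phi -7.13 tilt 0.01 F [ 1.9 -2.7 -0.8] M [-0.3  -0.26 -0.02] open 0.0114 grip 93 q6 -0.02
shift units [-0.016 -0.002  0.001] rows>=0.0 turn units -0.000 rows>=0.0
```

```bash

python3 -m pendant '[[[-0.003,0,0.01,0,0,0,-0.9],[0,0,0,0,0,0,-0.9]]]' | egrep 'tcp|force:'
python3 -m pendant '[[[0,0,0.01,0,0,0,-0.9],[0,0,0,0,0,0,-0.9]]]' | egrep 'tcp|force:'
python3 go.py .4583 .0436 .0548 -7.1
python3 - <<'E'
from h import *
im,d=optics.get_image("scene"); np.savez("scene7.npz",im=im,d=d)
c=np.array([.459,.0453]); r=np.deg2rad(82.9); l=np.array([np.cos(r),np.sin(r)]); w=np.array([-l[1],l[0]])
v,u=np.mgrid[:420,:560]; P=deproj("scene",np.c_[u.ravel(),v.ravel()],d.ravel()).reshape(420,560,3)
q=P[...,:2]-c; L=q@l; Wd=q@w; z=P[...,2]
for lo in np.arange(-.060,.06,.012):
    s=(L>lo)&(L<lo+.012)&(abs(Wd)<.038)&(abs(Wd)>.022)&(z>.03)&(z<.08)&(d>0); print(round(lo+.006,3),s.sum(),np.median(z[s]).round(4) if s.any() else None)
E
```

```text
tcp_pos: [0.4587, 0.0452, 0.0549]
force: [0.4, 0.1, 9.4]
grasp_force: 94.2
tcp_pos: [0.4588, 0.0452, 0.0548]
force: [-1.2, -0.2, 19.4]
grasp_force: 95.6
t 21.60 tcp [0.4588 0.0452 0.0548] phi -7.13 tilt 0.08 F [-1.2 -0.2 19.4] M [-0.09  0.3   0.04] open 0.0114 grip 96 q6 -0.02
shift units [-0.016 -0.003  0.   ] rows>=0.0 turn units -0.000 rows>=0.0
-0.054 23 0.0463
-0.042 15 0.0493
-0.03 19 0.0486
-0.018 22 0.0493
-0.006 15 0.0497
0.006 14 0.0497
0.018 8 0.0493
0.03 10 0.0482
0.042 9 0.0496
0.054 6 0.0484
```

The arm hits a hard stop exactly at the seated height (TCP 54.8 mm), and the plate top is level at 49 mm at both ends. I'll relieve the press, release, retreat and verify.

```bash

python3 -m pendant '[[[0,0,-0.02,0,0,0,-0.9],[0,0,0,0,0,0,-0.3],[0,0,0,0,0,0,-0.3],[0,0,0,0,0,0,-0.3],[0,0,0,0,0,0,-0.3]]]' | egrep 'tcp|force:|open'
python3 -m pendant '[[[0,0,-0.1,0,0,0,-0.3],[0,0,-0.3,0,0,0,-0.3],[0,0,-0.4,0,0,0,-0.3],[0,0,-0.2,0,0,0,-0.3],[0.4,0,0,0,0,0,-0.3],[0.4,0,0,0,0,0,-0.3],[0.4,0,0,0,0,0,-0.3],[0.4,0,0,0,0,0,-0.3]]]' | egrep 'tcp|force:|open'
python3 -m pendant '[[[0.4,0,0,0,0,0,-0.3],[0.4,0,0,0,0,0,-0.3],[0.4,0,0,0,0,0,-0.3],[0.4,0,0,0,0,0,-0.3],[0,0,0,0,0,0,-0.3],[0,0,0,0,0,0,-0.3]]]' | egrep 'tcp|force:|open'
python3 - <<'E'
from h import *
out=[]
for n in("scene","top"):
    im,d=optics.get_image(n); np.savez(n+"8.npz",im=im,d=d); out.append(im)
    c=np.array([.459,.0453]); r=np.deg2rad(82.9); l=np.array([np.cos(r),np.sin(r)]); w=np.array([-l[1],l[0]])
    v,u=np.mgrid[:420,:560]; P=deproj(n,np.c_[u.ravel(),v.ravel()],d.ravel()).reshape(420,560,3)
    q=P[...,:2]-c; L=q@l; Wd=q@w; z=P[...,2]
    print(n,[(round((lo+.01)*1e3),*(np.median(z[s])*1e3,).__iter__()) for lo in np.arange(-.058,.05,.02) for s in [(L>lo)&(L<lo+.02)&(abs(Wd)<.040)&(abs(Wd)>.019)&(z>.03)&(z<.08)&(d>0)]])
a=cv2.resize(out[0][170:240,215:308],(400,300),interpolation=cv2.INTER_CUBIC); b=cv2.resize(out[1][170:240,200:293],(400,300),interpolation=cv2.INTER_CUBIC)
cv2.imwrite("pics/final.png",np.vstack([np.hstack([a,b]),np.hstack([cv2.resize(o,(400,300)) for o in out])])[:,:,::-1])
E
```

```text
tcp_pos: [0.4578, 0.0452, 0.0548]
force: [-1.1, -0.1, -0.1]
opening: 0.0296
grasp_force: 0.0
tcp_pos: [0.4781, 0.2051, 0.1553]
force: [1.9, -0.5, 0.6]
opening: 0.0301
grasp_force: 0.0
tcp_pos: [0.4975, 0.3644, 0.1544]
force: [0.4, -1.1, 0.2]
opening: 0.0295
grasp_force: 0.0
scene [(-48, np.float64(49.35428295637734)), (-28, np.float64(48.82761781069022)), (-8, np.float64(49.24405977489708)), (12, np.float64(49.648638936372585)), (32, np.float64(49.473999196450336)), (52, np.float64(49.82220825129617))]
top [(-48, np.float64(49.2575905138664)), (-28, np.float64(48.62210633696366)), (-8, np.float64(48.65687799473062)), (12, np.float64(48.717672267595226)), (32, np.float64(48.44240642914016)), (52, np.float64(47.93993772065814))]
```

View pics/final.png

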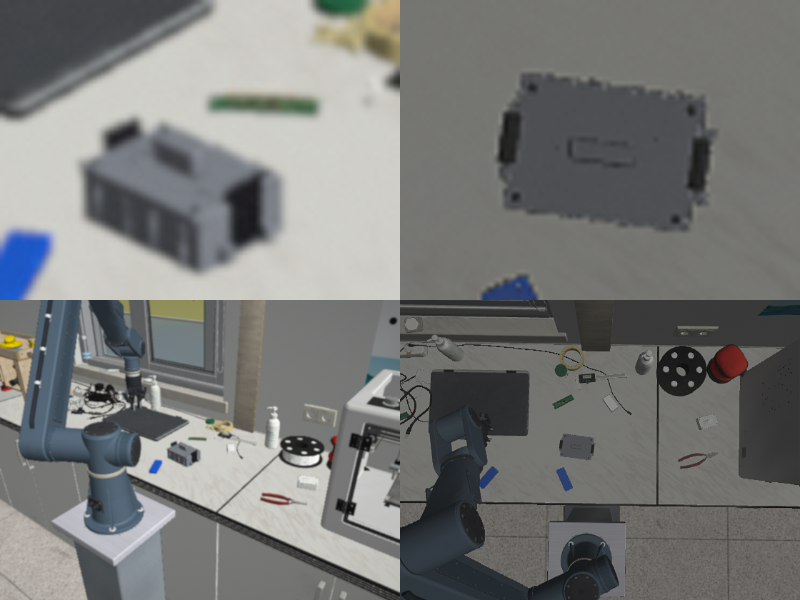

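The cover lies flush at 49 mm along its whole length in both views. A clip stands over each end, at top-crop (510,135) and (700,160). The gripper is clear and the bystanders have not moved.

```bash
python3 -c "
from workcell import sign_off; print(sign_off())"
```

```text
the job is handed in; nothing more can be done
None
```

The relay module and dongle are in the case and the cover sits flush under both clips, judged by its level height and by eye since the clip lean itself wasn't measured; it took about 23 s, nothing else was moved, and the job is handed in.

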